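# Plug gauge from the hook stand into the bush

## Task

Take the blue-handled plug gauge off its deep upturned hook, lifting its eye past the hook's tip and then drawing it off sideways, and lower it upright into the bore of the brass bush in the grey fixture. Keep hold of it until it is fully home on the floor of the bore, then let go. Leave the red-handled gauge hanging and the other loose things where they are.

Things in the scene. Friction and masses are not known exactly. Their poses are not given: they have to be found in the camera images.
- stand: Fixed display stand: grey round post 22 mm thick, 317 mm high, on a dark base plate 130 x 160 x 12 mm. Two straight arms of 8 mm round bar leave it along its own +y and -y, axis 305 mm above the table. One gauge hangs on each arm, 100 to 130 mm out from the post; which is where varies. Origin on the table on the post's axis; z up. The arms stop a gripper that comes straight down on a gauge.
- stand_left_tip (a point): Top of the upturned tip of the arm on the stand's +y side. The arm turns straight up 175 mm out from the post's axis; the round-ended tip ends 337 mm above the table, 28 mm above the top of the arm.
- stand_right_tip (a point): The same for the arm on the stand's -y side.
- gauge_grip (a point): Plug gauge with a blue handle, loose, 199 mm long, about 0.35 kg, hanging plug down, free to swing. From below: steel plug 44 mm thick, 30 mm long, foot chamfered 3 mm; blue round handle 24 mm thick from 30 to 96 mm; neck 8 mm thick to 135 mm; then the eye. This point: on the axis, on the handle, 60 mm above the underside, 129 mm below the arm's axis; z up along the axis.
- gauge_foot (a point): Centre of the underside of the blue-handled gauge's plug, 60 mm below the grip point.
- gauge_eye (a point): Middle (174 mm above the underside) of the blue-handled gauge's eye: a closed loop of 6 mm bar in the gauge's x-z plane, opening 24 mm wide, narrowing downwards, from 136 to 193 mm above the underside; the arm passes through it along y. From where it hangs, the gauge must rise at least 28 mm and at most 48 mm for the eye to pass over the tip.
- spare_grip (a point): Plug gauge with the red handle, loose, of the same shape but with a 36 mm plug, hanging on the stand's other arm; a bystander. Point on the axis, on the handle, 60 mm above its underside.
- bore_floor (a point): Fixed fixture: a light grey block 110 x 110 x 34 mm held up on a dark riser with a blue 130 mm square foot, top face 94 mm above the table, with a brass bush ring around the mouth of its bore (round, 48 mm in diameter, 24 mm deep, mouth chamfered by 3 mm). This point is the centre of the bore's floor, 70 mm above the table: the gauge's underside rests here when fully home.
- bore_mouth (a point): Centre of the bore's mouth, level with the block's top, 94 mm above the table.
- jar: Loose white jar with a yellow cap, 66 mm across, 80 mm high; bystander. Origin under its centre.
- wrench: Loose steel wrench, 190 mm long, lying flat along its x; bystander. Origin under its middle.
- bush: Loose brass bush standing on end, 80 mm outside, 56 mm inside, 30 mm high; bystander. Origin under its centre.
Mind the look-alikes: they are no part of the job. What is shaped like the part that bears gauge_grip but orange is not meant.

How it is judged:
By the outcome, as a careful person would: the job done as asked, in the order asked, and still so for the second after the job is handed in, with the robot touching nothing.
It also fails if it takes over 61 s, if anything falls off the work surface, if the arm or the gripper's body presses on something with over 40 N, if the wrist force passes 120 N, or if a joint passes its speed limit or range.

## Robot

A 6-joint arm with a two-finger parallel gripper is mounted at the origin on the work surface. World frame = base frame: x ahead of the robot, y to its left, z up, the work surface at z = 0. Lengths are in mm, angles in rad, forces in N, time in s.
With the tool pointing down it reaches from about 350 to 875 mm from the base axis. Payload 4.2 kg.
Tool frame: the origin (TCP) lies midway between the tips of the shut fingers; the grasp point (between the pads) lies 19 mm behind it; z points along the fingers, y is the line along which they close (so a half turn about z gives the same grasp; the last joint's range is limited). The gripper opens to 87 mm and grips with 3 to 60 N. Pads are 19 mm wide; open, the fingers measure 117 mm over their backs; the gripper's body (75 mm by 190 mm) begins 51 mm behind the grasp point.
Start: joints at [-0.933, 0.385, 0.008, 0, -1.194, -0.259], TCP at [231.142, -580.666, 222.55] pointing down, gripper open.
Joint ranges: [-3.14, 3.14], [-1.21, 2.06], [-1.07, 1.41], [-3.16, 2.05], [-2.99, -0.16], [-3.1, 3.1]. Speed limits (rad/s): [2.79, 2.79, 3.14, 3.14, 3.14, 3.14].

## Interface

Orientations are given as a unit quaternion [w, x, y, z].
In Python, from bench import bot, vision, spotter gives the robot as it stands.
- The arm moves only by the tool step_arm, never from a script. Its argument "steps" is one flat list of numbers, 4 for each row, row after row: the shift along the tool's x, y, z in m, then the turn about the tool's z in degrees. In form: [tx, ty, tz, turn, tx, ty, tz, turn, ...]. A call has 1 to 20 rows; each row is the pose to reach, as a shift and turn from the pose commanded when the call began, along the tool's axes at that moment; what a row does not reach only later rows make up. A row lasts 1/12 s, in which the tool goes at most 41.7 mm and 7.16 degrees, less where a joint would pass 70% of its speed; a pose out of reach is approached as far as the arm can. A call with a gripper value outside its range is refused whole. "fingers" is the opening, from 0 (shut) to 1 (fully open), set as the call begins (left out, the last holds). The fingers move at their own pace and stop on an object; "newtons" is the grip in N (left out, the last holds). Time passes only in rows, so rows that repeat a pose let the fingers close. It gives the time, the measured TCP pose, the force, the opening and the grip force at its end, in the units of the state.
- bot.get_state(): the state, without advancing time (a new reading comes with each control period).
- vision.capture(name): name is "side" or "top" or "wrist"; returns a dict with "image" (420x560x3 uint8, red, green, blue), "z_map" (420x560 float32, mm along the optical axis (not along the pixel's ray), 0 where there is no reading), "intrinsics" (3x3 intrinsics, pixels), "world_from_camera" (4x4, takes a point from camera to world coordinates). Camera axes: x right, y up, looking along -z (the intrinsics and any distortion apply to the point x, -y, -z); pixel columns grow to the right and rows downward; lengths in mm; the calibration is good to about 2 mm. A picture is of the moment at which its call begins.
- bot.job_done(): hands the job in; it is judged then, once.
Trained networks look in a picture, given as the dict that the camera call returned (one of the last four; its "shot" number tells which), for a name from the list of things; names that differ only in an ending like _2 or _b are one class to them, and where a whole thing is asked for, a point or a joint stands for the part that bears it (a point fixed in the world has none). Each returns a list of dicts, best first, with "confidence" (0 to 1); they miss things now and then, are a little off and sometimes report something else, mostly with a low value. They report only what shows in the picture. A call takes as long as a camera call. They do not tell look-alikes from the thing itself.
- spotter.silhouettes(picture, target): "mask" (420x560 bool, what is visible of it) and "point" ([column, row] in pixels, amid what is visible of it).
The state is a dict: "time_s": time; "qpos": joint angles; "joint_vel": joint speeds; "effort": joint torques, N m; "tcp_pos": TCP position; "ee_rot": TCP orientation; "wrist_force": force on the tool from outside, world axes, zero at the start; "torque": the same for the moment, N m; "opening": opening from 0.0 (shut) to 1.0 (fully open); "grasp_force": force on a finger pad.
Only numpy, scipy, OpenCV 4.12 (cv2) and the standard library are available. Lean on these libraries where they do the work, as an engineer would, in place of code of your own. Each camera call takes 0.05 s, during which the arm holds its last target. There are 200 camera calls.

## Working session

There is one attempt and no reset: what is moved stays moved. The work goes in short steps, Python scripts to look and compute and a tool call to move; the robot and the scene stay as the last step left them, time stands still between calls to the robot, and variables do not carry over. Pictures are saved under pics/ and viewed, at most 11 in all, crops included, and the job is handed in when it is done.

Besides the shell and the picture viewer there is one more tool, called after ">>>" by a JSON object that holds its "method" and its "body". step_arm: Moves the arm, as the interface text tells. Its arguments: {"type":"object","properties":{"steps":{"type":"array"},"fingers":{"type":"number"},"newtons":{"type":"number"}},"required":["steps"]}

```bash
ls; mkdir -p pics
cat > h.py <<'E'
import numpy as np, cv2
from bench import bot, vision, spotter
def pts(p, mask=None):
    z=p["z_map"]; K=np.array(p["intrinsics"]); T=np.array(p["world_from_camera"])
    m=(z>0) if mask is None else (mask&(z>0))
    r,c=np.nonzero(m); d=z[r,c]
    P=np.stack([(c-K[0,2])/K[0,0]*d, -(r-K[1,2])/K[1,1]*d, -d, np.ones_like(d)])
    return (T@P)[:3].T, r, c
def proj(p,X):
    K=np.array(p["intrinsics"]); T=np.linalg.inv(np.array(p["world_from_camera"]))
    q=T[:3,:3]@np.array(X)+T[:3,3]
    return K[0,0]*q[0]/-q[2]+K[0,2], K[1,1]*(-q[1])/-q[2]+K[1,2]
def save(p,n): cv2.imwrite("pics/"+n+".png", p["image"][:,:,::-1])
E
python3 - <<'E'
from h import *
s=bot.get_state(); print(s)
ims=[]
for n in ["side","top"]:
    p=vision.capture(n); ims.append(p["image"]); print(n,np.round(p["world_from_camera"],2).tolist(),np.round(p["intrinsics"],1).tolist(), [k for k in p])
    for t in ["stand","gauge_grip","spare_grip","bore_floor","jar","wrench","bush"]:
        for d in spotter.silhouettes(p,t)[:3]:
            P,r,c=pts(p,d["mask"])
            print(t,round(d["confidence"],2),np.round(d["point"]),len(P),np.round(np.median(P,0)) if len(P) else 0,np.round(np.percentile(P,[2,98],axis=0)).tolist() if len(P) else 0)
    save(p,n+"0")
E
```

```text
pics
{'time_s': 0.0, 'qpos': array([-9.33416412e-01,  3.85529519e-01,  6.61133305e-03, -5.16587137e-04,
       -1.19395942e+00, -2.58610282e-01]), 'joint_vel': array([ 7.74515720e-04,  3.96616751e-05, -2.41815928e-04, -1.62166107e-03,
       -1.33551781e-03, -3.38491667e-04]), 'effort': array([ 2.49167651e-04, -3.90668106e+01,  1.87407696e+01,  4.21955332e+00,
        1.10732039e-02, -2.11817869e-04]), 'tcp_pos': array([ 230.91622625, -580.12958224,  221.46762156]), 'ee_rot': array([-2.34381802e-04, -1.88161045e-01,  9.82137608e-01,  1.04193361e-03]), 'wrist_force': array([ 0.80536901,  0.18416419, -0.29946132]), 'torque': array([-0.01564245, -0.02859869, -0.04121234]), 'grasp_force': 0.0, 'opening': 0.999356309524501}
side [[-0.98, 0.11, -0.14, 444.93], [-0.18, -0.62, 0.77, 714.49], [-0.0, 0.78, 0.63, 812.95], [0.0, 0.0, 0.0, 1.0]] [[388.7, 0.0, 282.4], [0.0, 388.7, 205.9], [0.0, 0.0, 1.0]] ['image', 'z_map', 'intrinsics', 'world_from_camera', 'shot']
stand 0.68 [301. 223.] 2337 [ 540. -131.   14.] [[462.0, -523.0, -0.0], [618.0, 21.0, 324.0]]
gauge_grip 0.75 [357. 249.] 434 [379. -
[... 1163 characters left out ...]
 210.] [[469.0, -45.0, 142.0], [503.0, -13.0, 315.0]]
gauge_grip 0.44 [282. 269.] 161 [380. -82.  35.] [[367.0, -104.0, -4.0], [397.0, -63.0, 199.0]]
spare_grip 0.5 [334. 207.] 102 [ 591. -240.  188.] [[574.0, -294.0, -1.0], [616.0, -214.0, 313.0]]
bore_floor 0.98 [152. 249.] 1645 [460. 342.  92.] [[395.0, 286.0, 9.0], [524.0, 411.0, 100.0]]
jar 0.67 [250. 153.] 334 [778.  20.  78.] [[752.0, -9.0, 18.0], [812.0, 49.0, 85.0]]
wrench 0.68 [385. 250.] 369 [ 438. -428.    6.] [[349.0, -463.0, -2.0], [524.0, -391.0, 13.0]]
bush 0.74 [195. 183.] 263 [672. 196.  28.] [[635.0, 157.0, 8.0], [709.0, 233.0, 35.0]]
bush 0.39 [270. 241.] 121 [487. -31. 150.] [[466.0, -47.0, 142.0], [505.0, -11.0, 315.0]]
```

View pics/side0.png

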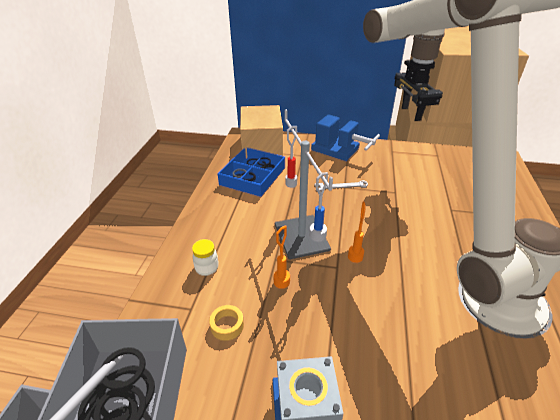

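View pics/top0.png

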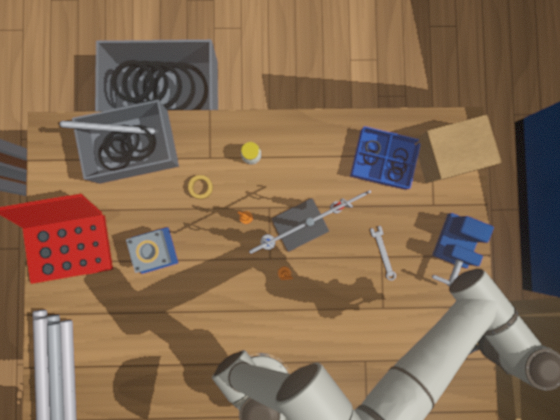

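The side view shows the blue gauge hanging at about (318,220) on the near arm, red behind it at (291,165), two orange look-alikes standing on the table at (282,270) and (357,235), and the fixture at (309,385). The top view shows the arm's line running from the tip at (250,252) to the tip at (370,192). The tool stays pointing down, so I plan to straddle the arm and grip the eye, keeping the gripper body above the arm. Next I measure the arm line and the bore.

```bash
cat > m.py <<'E'
from h import *
for n in ["side","top"]:
    p=vision.capture(n); P,r,c=pts(p); I=p["image"].astype(int)
    hsv=cv2.cvtColor(p["image"],cv2.COLOR_RGB2HSV)[r,c].astype(int)
    near=(np.hypot(P[:,0]-540,P[:,1]+135)<230)
    m=near&(P[:,2]>298)&(P[:,2]<350)
    Q=P[m]; ctr=np.median(Q[:,:2],0)
    vx,vy,x0,y0=cv2.fitLine(Q[:,:2].astype(np.float32),cv2.DIST_HUBER,0,0.01,0.01).ravel()
    if vy<0: vx,vy=-vx,-vy
    t=(Q[:,:2]-[x0,y0])@[vx,vy]; o=(Q[:,:2]-[x0,y0])@[-vy,vx]
    print(n,len(Q),"dir",vx,vy,"x0",x0,y0,"t",t.min(),t.max(),"ang",np.degrees(np.arctan2(vy,vx)))
    hi=Q[:,2]>326; print(" tips",[ (np.round(np.median(Q[hi&s],0),1),hi[s].sum()) for s in (t<0,t>0)], "zmax",np.round(np.percentile(Q[:,2],99)))
    print(" mid-arm t range of wide(|o|>8):", np.round(np.percentile(t[(abs(o)>8)],[0,25,50,75,100]),0) )
    b=near&(hsv[:,0]>100)&(hsv[:,0]<130)&(hsv[:,1]>120)&(P[:,2]>100)&(P[:,2]<240)
    B=P[b]; print(" blue",len(B),np.round(np.median(B,0),1), np.round(np.percentile(B,[2,98],axis=0),0).tolist())
    # fixture: yellow ring on top
    f=(np.hypot(P[:,0]-460,P[:,1]-345)<80)&(hsv[:,0]>18)&(hsv[:,0]<35)&(hsv[:,1]>90)&(abs(P[:,2]-95)<12)
    F=P[f]; 
    if len(F): 
        e=cv2.fitEllipse(np.stack([c[f],r[f]],1).astype(np.float32)); print(" ring",len(F),np.round(F.mean(0),1),np.round((F.min(0)+F.max(0))/2,1),np.round(cv2.minEnclosingCircle(F[:,:2].astype(np.float32))[0],1),cv2.minEnclosingCircle(F[:,:2].astype(np.float32))[1])
    w=(abs(P[:,0]-460)<58)&(abs(P[:,1]-350)<62)&(abs(P[:,2]-95)<8); rect=cv2.minAreaRect(P[w][:,:2].astype(np.float32)); print(" block",rect,np.median(P[w][:,2]))
E
python3 m.py
```

```text
side 459 dir -0.43786493 0.89904076 x0 528.857 -112.51051 t -206.83293691556318 148.72732430959178 ang 115.96773
 tips [(array([ 544.1, -141.8,  327.4]), np.int64(38)), (array([463.8,  17.7, 332. ]), np.int64(18))] zmax 336.0
 mid-arm t range of wide(|o|>8): [-151. -137.  -26.   93.  104.]
 blue 199 [485.7 -19.7 185.6] [[476.0, -31.0, 148.0], [496.0, -16.0, 213.0]]
 ring 470 [460.6 358.5  95.1] [460.7 357.   94.3] [461.4 356.4] 36.23870849609375
 block ((460.85760498046875, 355.4483642578125), (109.8826904296875, 112.517333984375), 14.525092124938965) 94.07000439463638
top 478 dir -0.43712133 0.89940256 x0 540.8689 -144.9073 t -175.509182669851 179.34435261954707 ang 115.92035
 tips [(array([ 580.7, -223.7,  329. ]), np.int64(18)), (array([ 533.3, -137.7,  327.9]), np.int64(29))] zmax 336.0
 mid-arm t range of wide(|o|>8): [-121. -108.    1.  122.  135.]
  return _methods._mean(a, axis=axis, dtype=dtype,
  ret = um.true_divide(
Traceback (most recent call last):
  File "m.py", line 15, in <module>
    B=P[b]; print(" blue",len(B),np.round(np.median(B,0),1), np.round(np.percentile(B,[2,98],axis=0),0).tolist())
                                                                      ~~~~~~~~~~~~~^^^^^^^^^^^^^^^^^
IndexError: index -1 is out of bounds for axis 0 with size 0
```

>>> {"method": "step_arm", "body": {"steps": [0,0,-0.04,0,0,0,-0.08,0,0,0,-0.12,0,0,0,-0.16,0,-0.02,0.02,-0.18,-5,-0.05,0.047,-0.18,-11,-0.08,0.075,-0.18,-18,-0.11,0.103,-0.18,-25,-0.14,0.131,-0.18,-31,-0.17,0.159,-0.18,-38,-0.2,0.187,-0.18,-44,-0.23,0.215,-0.18,-50,-0.26,0.243,-0.18,-57,-0.29,0.271,-0.18,-63,-0.32,0.299,-0.18,-70,-0.35,0.327,-0.18,-76,-0.38,0.355,-0.18,-82,-0.405,0.378,-0.18,-88,-0.425,0.398,-0.18,-93,-0.4404,0.4115,-0.18,-94.26], "fingers": 1, "newtons": 30}}

```text
time_s: 2.57
tcp_pos: [488.7, -33.0, 402.5]
ee_rot: [-0.0, 0.849, -0.528, -0.0]
wrist_force: [0.5, -1.1, -0.8]
opening: 0.996
grasp_force: 0.0
```

```bash
cat > w.py <<'E'
import sys
from h import *
s=bot.get_state(); print(s["time_s"],np.round(s["tcp_pos"],1),np.round(s["ee_rot"],4),np.round(s["qpos"],2),np.round(s["wrist_force"],1),s["opening"],s["grasp_force"])
p=vision.capture("wrist"); save(p,sys.argv[1]); print(np.round(p["world_from_camera"],2).tolist())
P,r,c=pts(p)
near=np.hypot(P[:,0]-500,P[:,1]+60)<140
for lo,hi in [(298,303),(303,312),(312,320),(330,345)]:
    m=near&(P[:,2]>lo)&(P[:,2]<hi); Q=P[m]
    if len(Q): print(lo,hi,len(Q),np.round(np.percentile(Q,[2,50,98],axis=0),1).tolist())
d=np.array([-.4375,.8992]); n=np.array([-.8992,-.4375]); 
t=(P[:,:2]-[540.5,-143])@d; o=(P[:,:2]-[540.5,-143])@n
m=(t>20)&(t<100)&(abs(P[:,2]-308)<4)&(abs(o)<15); print("arm lateral",np.percentile(o[m],[2,50,98]),m.sum(),np.polyfit(t[m],o[m],1))
m=(t>95)&(t<150)&(P[:,2]>270)&(P[:,2]<325)&(abs(o)>6)&(abs(o)<25); print("eye t",np.percentile(t[m],[5,50,95]),"o",np.percentile(o[m],[2,98]),m.sum())
m=(t>165)&(P[:,2]>325)&(abs(o)<20)&(t<190); print("tip",np.median(t[m]),np.median(o[m]),m.sum())
E
python3 w.py w1
```

```text
2.5667 [488.7 -33.  402.5] [-2.000e-04  8.494e-01 -5.278e-01 -0.000e+00] [ 0.26  0.07  0.04 -0.   -1.54  0.19] [ 0.5 -1.1 -0.8] 0.996414763742599 0.0
[[-0.9, 0.43, 0.12, 520.06], [-0.44, -0.87, -0.23, -97.18], [-0.0, -0.26, 0.97, 565.21], [0.0, 0.0, 0.0, 1.0]]
298 303 49 [[477.1, -145.1, 298.0], [498.7, -44.8, 299.9], [547.0, -20.2, 302.8]]
303 312 2838 [[467.9, -136.9, 305.6], [505.1, -67.1, 308.9], [544.9, 8.8, 311.5]]
312 320 279 [[479.2, -139.4, 312.1], [489.2, -33.1, 314.0], [545.4, -20.3, 319.5]]
arm lateral [-5.18343391 -1.17193315  2.63152201] 1400 [-0.00472788 -0.90583871]
eye t [115.57485528 126.08042636 130.803882  ] o [-17.13472048  14.39100208] 464
tip nan nan 0
  return _methods._mean(a, axis=axis, dtype=dtype,
  ret = ret.dtype.type(ret / rcount)
```

View pics/w1.png

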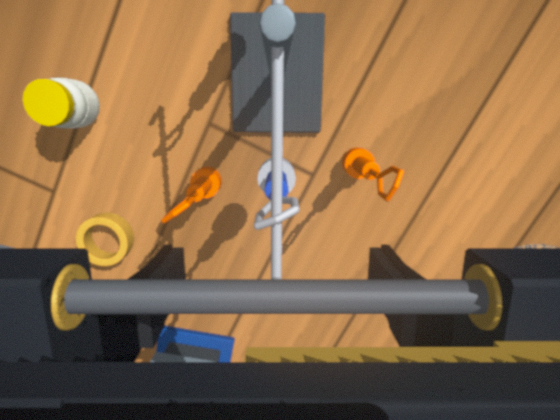

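The wrist view shows the arm running vertically at column 277, with the gauge's eye at about (277,213). The eye is yawed roughly 20° against the arm, with its left side lower. I measure that yaw so I can align the fingers with the eye's plane.

```bash
cat > e.py <<'E'
from h import *
d=np.array([-.4375,.8992]); n=np.array([-.8992,-.4375]); s=bot.get_state(); print(np.round(s["tcp_pos"],1))
p=vision.capture("wrist"); P,r,c=pts(p)
t=(P[:,:2]-[540.5,-143])@d; o=(P[:,:2]-[540.5,-143])@n+1.1
for lo,hi in [(309.8,325),(290,325),(270,325)]:
    m=(t>100)&(t<150)&(P[:,2]>lo)&(P[:,2]<hi)&(abs(o)<26)&((abs(o)>6)|(P[:,2]>311.5))
    l=cv2.fitLine(np.stack([o[m],t[m]],1).astype(np.float32),cv2.DIST_HUBER,0,.01,.01).ravel()
    print(lo,m.sum(),"slope dt/do deg",np.degrees(np.arctan(l[1]/l[0])),"t at o=0",l[3]-l[1]/l[0]*l[2],"o range",np.percentile(o[m],[1,99]),"z",np.percentile(P[m,2],[1,50,99]))
    for b in range(-22,22,4):
        q=m&(o>=b)&(o<b+4)
        if q.sum(): print("  ",b+2,q.sum(),np.round(np.median(t[q]),1),np.round(np.percentile(P[q,2],[0,50,100]),1))
I=cv2.resize(p["image"][150:270,200:360],None,fx=5,fy=5,interpolation=cv2.INTER_CUBIC)
cv2.imwrite("pics/eye1.png",I[:,:,::-1])
E
python3 e.py
```

```text
[490.1 -31.4 401.8]
309.8 341 slope dt/do deg -23.568394 t at o=0 123.83794 o range [-15.05311981  14.65364212] z [309.95411273 312.57111477 316.38388048]
   -16 8 129.7 [310.  310.6 310.7]
   -12 44 129.2 [310.  311.2 312.9]
   -8 43 127.3 [309.9 312.4 314.2]
   -4 50 125.7 [311.5 313.7 316.4]
   0 53 123.6 [311.7 314.9 316.5]
   4 43 122.2 [311.7 313.6 317.2]
   8 54 120.4 [309.9 312.3 314.3]
   12 37 119.0 [309.9 311.1 313.2]
   16 9 118.3 [310.  310.3 311.4]
290 474 slope dt/do deg -24.441536 t at o=0 123.29237 o range [-16.13866305  15.77315424] z [290.90986294 311.49948432 316.34479632]
   -16 40 128.9 [290.9 307.8 310.7]
   -12 73 128.6 [290.1 310.6 312.9]
   -8 43 127.3 [309.9 312.4 314.2]
   -4 50 125.7 [311.5 313.7 316.4]
   0 53 123.6 [311.7 314.9 316.5]
   4 43 122.2 [311.7 313.6 317.2]
   8 57 120.1 [308.2 312.2 314.3]
   12 78 117.2 [290.  309.5 313.2]
   16 37 116.5 [290.3 308.2 311.4]
270 625 slope dt/do deg -24.470686 t at o=0 123.12797 o range [-16.13076507  15.730011  ] z [271.11487015 310.57894767 316.2907987 ]
   -16 52 128.6 [278.5 302.6 310.7]
   -12 111 128.3 [272.  301.4 312.9]
   -8 81 127.6 [270.1 310.5 314.2]
   -4 50 125.7 [311.5 313.7 316.4]
   0 53 123.6 [311.7 314.9 316.5]
   4 43 122.2 [311.7 313.6 317.2]
   8 90 120.0 [270.2 311.2 314.3]
   12 103 116.9 [276.5 304.3 313.2]
   16 42 116.4 [281.2 307.5 311.4]
```

View pics/eye1.png

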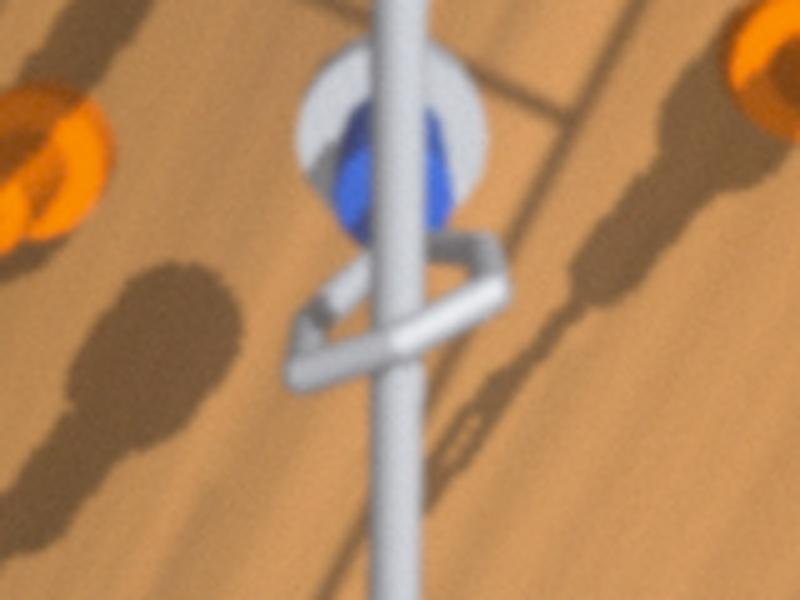

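The crop shows a roof-shaped eye with its plane at about 23° to the arm and its centre at t≈123.5 mm from the post. First I check that the arm has settled.

>>> {"method": "step_arm", "body": {"steps": [0,0,0,-6,0,0,0,-12,0,0,0,-18,0,0,0,-23,0,0,0,-23,0,0,0,-23,0,0,0,-23]}}

```text
time_s: 3.25
tcp_pos: [487.9, -36.0, 402.7]
ee_rot: [-0.0, 0.936, -0.352, 0.0]
wrist_force: [-0.5, 0.4, 0.9]
opening: 0.998
grasp_force: 0.0
```

```bash
python3 e.py | grep -v "  "; python3 -c "
from h import *
for i in range(3):
    s=bot.get_state(); print(s['tcp_pos'],s['ee_rot'],s['joint_vel'].round(3)); p=vision.capture('wrist')
print(np.round(p['world_from_camera'],3).tolist())
P,r,c=pts(p); m=(P[:,2]>-20)
print(cv2.fitLine(np.zeros((2,2),np.float32)+np.eye(2,dtype=np.float32),2,0,.1,.1).ravel()[:1])
"
```

```text
[487.97242987 -35.8377152  402.66166324] [-3.94932943e-05  9.36180131e-01 -3.51520633e-01  6.81641107e-05] [ 0.004  0.001  0.001 -0.002  0.002  0.007]
[488.03507199 -35.77933849 402.65946885] [-9.47344897e-06  9.36263829e-01 -3.51297647e-01  8.24594089e-05] [ 0.003  0.    -0.    -0.001 -0.001  0.007]
[488.04459959 -35.67664465 402.61408644] [-1.69958012e-05  9.36344305e-01 -3.51083097e-01  3.97565833e-05] [ 0.003  0.003  0.002  0.001 -0.     0.004]
[[-0.658, 0.727, 0.196, 541.476], [-0.753, -0.635, -0.172, -82.84], [-0.0, -0.261, 0.965, 565.305], [0.0, 0.0, 0.0, 1.0]]
[0.70710677]
```

```bash
sed -i '/imwrite/d' e.py; python3 e.py | grep -E "slope|\["|grep -v "^   "
python3 - <<'E'
from h import *
p=vision.capture("wrist"); P,r,c=pts(p)
d=np.array([-.4375,.8992]); n=np.array([-.8992,-.4375])
t=(P[:,:2]-[540.5,-143])@d; o=(P[:,:2]-[540.5,-143])@n
m=(t>20)&(t<105)&(abs(P[:,2]-309)<2)&(abs(o)<15); print("arm o",np.median(o[m]),np.polyfit(t[m],o[m],1))
m=(P[:,2]>316)&(abs(t)<25)&(abs(o)<25); print("post",np.round(P[m].mean(0),1),m.sum())
save(p,"w2")
E
```

```text
[488.1 -35.6 402.6]
309.8 344 slope dt/do deg -24.821554 t at o=0 123.64047 o range [-14.90421122  14.93993645] z [309.83757348 312.74100475 316.20922224]
290 477 slope dt/do deg -24.825974 t at o=0 123.0561 o range [-16.57988489  15.16328218] z [290.5999629  311.70431928 316.01619909]
270 621 slope dt/do deg -24.493504 t at o=0 122.83336 o range [-16.55397873  15.12393816] z [271.14898965 310.49893569 315.94410275]
arm o -1.5427547719632497 [-0.00172765 -1.38298857]
post [ 541.8 -141.6  326.6] 1166
```

View pics/w2.png

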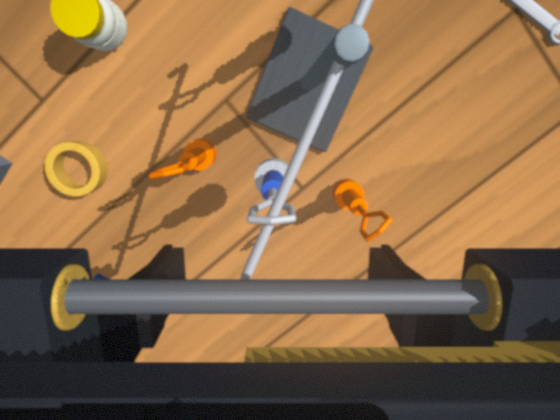

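The eye at (272,213) is now level with the finger line. I descend so the fingers straddle the arm and the eye.

>>> {"method": "step_arm", "body": {"steps": [-0.0016,-0.0025,0.015,0,-0.0016,-0.0025,0.03,0,-0.0016,-0.0025,0.05,0,-0.0016,-0.0025,0.07,0,-0.0016,-0.0025,0.09,0,-0.0016,-0.0025,0.105,0,-0.0016,-0.0025,0.12,0,-0.0016,-0.0025,0.128,0,-0.0016,-0.0025,0.134,0,-0.0016,-0.0025,0.134,0,-0.0016,-0.0025,0.134,0]}}

```text
time_s: 4.47
tcp_pos: [489.0, -32.5, 269.1]
ee_rot: [-0.0, 0.937, -0.35, 0.0]
wrist_force: [-0.0, -0.6, 1.3]
opening: 1.002
grasp_force: 0.0
```

Run:
```python
from h import *
s=bot.get_state(); print(s["tcp_pos"],s["wrist_force"])
p=vision.capture("wrist"); q=vision.capture("side")
a=p["image"][60:300,120:440]; a=cv2.resize(a,(560,420)); 
u,v=[int(k) for k in proj(q,[488,-32,290])]; b=cv2.resize(q["image"][v-60:v+60,u-40:u+40],(280,420),interpolation=cv2.INTER_CUBIC)
cv2.imwrite("pics/g1.png",np.hstack([cv2.resize(p["image"],(520,420)),b])[:,:,::-1])
```

```text
[488.95832772 -32.5378955  269.06833942] [-0.04443789 -0.63106904  1.34012533]
```

View pics/g1.png

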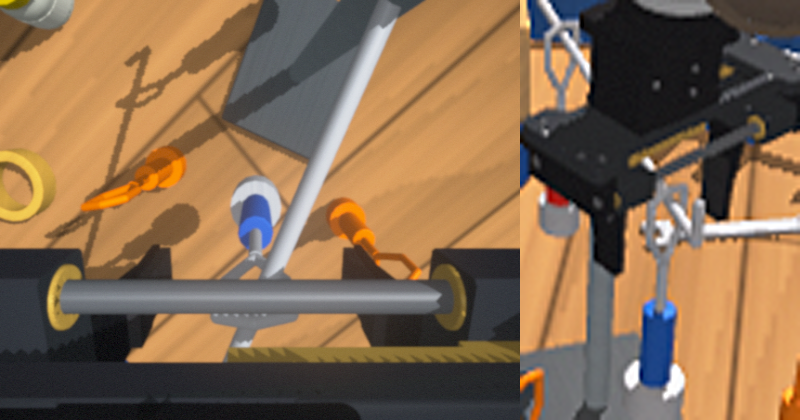

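Fingers sit either side of the eye with no contact force. Closing.

>>> {"method": "step_arm", "body": {"steps": [0,0,0,0,0,0,0,0,0,0,0,0,0,0,0,0,0,0,0,0,0,0,0,0,0,0,0,0,0,0,0,0,0,0,0,0,0,0,0,0], "fingers": 0, "newtons": 35}}

```text
time_s: 5.4
tcp_pos: [489.0, -32.5, 268.7]
ee_rot: [-0.0, 0.937, -0.35, 0.0]
wrist_force: [1.6, -0.5, -0.6]
opening: 0.397
grasp_force: 35.0
```

>>> {"method": "step_arm", "body": {"steps": [0,0,-0.005,0,0,0,-0.01,0,0,0,-0.016,0,0,0,-0.022,0,0,0,-0.028,0,0,0,-0.034,0,0,0,-0.037,0,0,0,-0.038,0,0,0,-0.038,0,0,0,-0.038,0,0,0,-0.038,0]}}

```text
time_s: 6.32
tcp_pos: [489.4, -32.2, 306.8]
ee_rot: [-0.001, 0.937, -0.35, 0.001]
wrist_force: [3.0, 1.7, -2.8]
opening: 0.396
grasp_force: 35.0
```

Run:
```python
from h import *
s=bot.get_state(); print(s["tcp_pos"],s["wrist_force"],s["opening"],s["grasp_force"])
p=vision.capture("wrist"); q=vision.capture("side")
P,r,c=pts(q); hsv=cv2.cvtColor(q["image"],cv2.COLOR_RGB2HSV)[r,c].astype(int)
b=(np.hypot(P[:,0]-487,P[:,1]+31)<50)&(hsv[:,0]>100)&(hsv[:,0]<130)&(hsv[:,1]>120)&(P[:,2]>100)
B=P[b]; print(len(B),np.median(B,0),np.percentile(B,[2,98],axis=0))
u,v=[int(k) for k in proj(q,[480,-10,310])]; b=cv2.resize(q["image"][v-45:v+75,u-50:u+50],(350,420),interpolation=cv2.INTER_CUBIC)
cv2.imwrite("pics/g2.png",np.hstack([cv2.resize(p["image"][150:360,160:400],(450,420)),b])[:,:,::-1])
```

```text
[489.36292391 -32.208613   306.83713864] [ 2.96642376  1.71750752 -2.83232357] 0.39638909281110074 34.97106609866023
248 [486.32921141 -20.14626639 229.66737631] [[458.01665963 -49.45111174 187.41347136]
 [513.39618203 -11.4335306  476.16012005]]
```

View pics/g2.png

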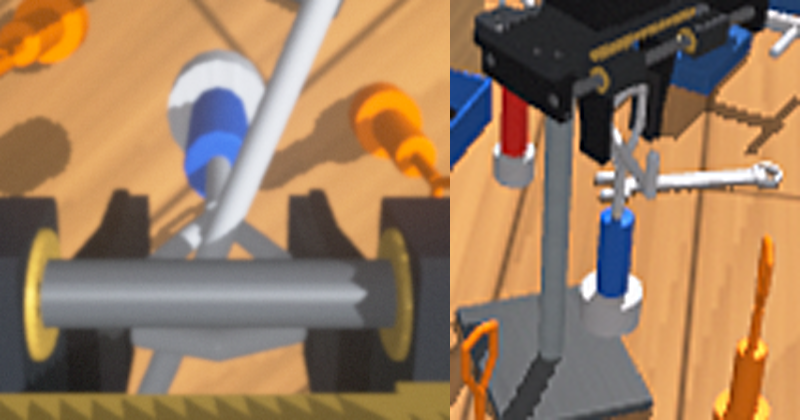

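The gauge is lifted about 38 mm, with the arm low in the eye's V. I drop to a 34 mm lift, turn square to the arm and shift 1 mm onto its line before drawing off.

>>> {"method": "step_arm", "body": {"steps": [0,0,0.002,0,0,0,0.004,3,0,0,0.004,7,0,0,0.004,11,0,0,0.004,15,0,0,0.004,19,0,0,0.004,22,0,0,0.004,24,0,0,0.004,24,0,0,0.004,24,0,0,0.004,24]}}

```text
time_s: 7.33
tcp_pos: [487.9, -32.8, 302.1]
ee_rot: [0.001, 0.843, -0.537, -0.001]
wrist_force: [0.4, 0.3, -3.0]
opening: 0.398
grasp_force: 35.0
```

```bash
cat > g3.py <<'E'
from h import *
for i in range(3):
    s=bot.get_state(); p=vision.capture("wrist"); print(np.round(s["tcp_pos"],1),np.round(s["ee_rot"],4),np.round(s["wrist_force"],1),np.round(s["torque"],2),round(s["opening"],3))
P,r,c=pts(p)
d=np.array([-.4375,.8992]); n=np.array([-.8992,-.4375])
t=(P[:,:2]-[540.5,-143])@d; o=(P[:,:2]-[540.5,-143])@n
m=(t>20)&(t<105)&(abs(P[:,2]-309)<2)&(abs(o)<15); print("arm o",np.median(o[m]),np.polyfit(t[m],o[m],1))
print("tool o,t",(s["tcp_pos"][:2]-[540.5,-143])@n,(s["tcp_pos"][:2]-[540.5,-143])@d)
q=p["world_from_camera"]; hsv=cv2.cvtColor(p["image"],cv2.COLOR_RGB2HSV)[r,c].astype(int)
b=(hsv[:,0]>100)&(hsv[:,0]<130)&(hsv[:,1]>120)&(P[:,2]>170)&(P[:,2]<270)&(t>80)&(t<300); print("blue o,t",b.sum(),np.median(o[b]),np.median(t[b]),np.percentile(o[b],[2,98]))
save(p,"w3")
E
python3 g3.py
```

```text
[487.9 -32.8 302.1] [ 8.000e-04  8.434e-01 -5.373e-01 -7.000e-04] [ 0.4  0.3 -3. ] [-0.05  0.14 -0.02] 0.398
[488.1 -32.8 302.3] [ 6.000e-04  8.433e-01 -5.374e-01 -5.000e-04] [-0.3  0.4 -4.2] [ 0.01  0.14 -0.04] 0.398
[488.2 -32.7 302.4] [ 4.000e-04  8.433e-01 -5.374e-01 -4.000e-04] [-0.2  0.7 -3. ] [-0.07  0.11  0.01] 0.401
arm o -1.2934586516465045 [-1.82992802e-04 -1.29365885e+00]
tool o,t -1.2335074790906955 122.05194882525572
blue o,t 480 5.743581369118876 120.61817465463837 [-11.14104413   9.51645061]
```

View pics/w3.png

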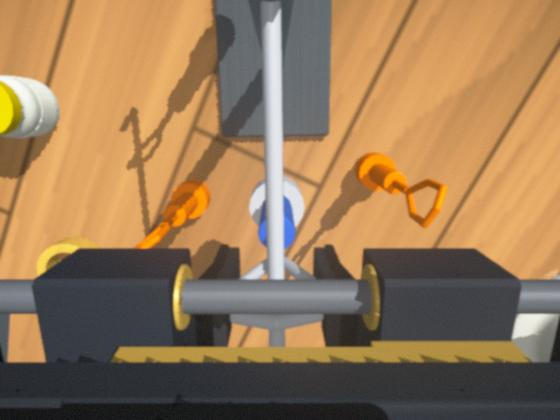

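Tool and arm line now coincide and the lateral force is about zero. Drawing off outward.

>>> {"method": "step_arm", "body": {"steps": [-0.003,0,0,0,-0.008,0,0,0,-0.013,0,0,0,-0.018,0.0003,0,0,-0.023,0.0004,0,0,-0.028,0.0005,0,0,-0.033,0.0005,0,0,-0.038,0.0006,0,0,-0.042,0.0007,0,0,-0.042,0.0007,0,0]}}

```text
time_s: 8.32
tcp_pos: [469.9, 5.9, 302.6]
ee_rot: [-0.0, 0.843, -0.537, -0.0]
wrist_force: [-0.4, -1.0, -2.7]
opening: 0.401
grasp_force: 35.0
```

```bash
python3 g3.py
```

```text
[469.9   5.9 302.6] [-1.000e-04  8.435e-01 -5.372e-01 -1.000e-04] [-0.4 -1.  -2.7] [-0.05  0.11  0.01] 0.401
[470.1   5.6 302.6] [-0.000e+00  8.434e-01 -5.372e-01  1.000e-04] [ 0.1 -0.2 -3. ] [-0.02  0.1   0.02] 0.4
[470.2   5.4 302.6] [-0.000e+00  8.433e-01 -5.374e-01  1.000e-04] [-0.3  0.6 -2.3] [-0.01  0.16 -0.01] 0.392
arm o -1.2694097478428708 [ 1.27364372e-03 -1.37593115e+00]
tool o,t -1.7250026707487844 164.21271984061366
blue o,t 444 5.3694562811691675 163.042497694264 [-11.68431196   8.98950074]
```

>>> {"method": "step_arm", "body": {"steps": [-0.004,-0.0004,0,0,-0.009,-0.0004,0,0,-0.014,-0.0004,0,0,-0.019,-0.0003,0,0,-0.024,-0.0002,0,0,-0.03,0,0,0,-0.038,0,0,0,-0.046,0,0,0,-0.055,0,0,0,-0.064,0,0,0,-0.07,0,0,0,-0.07,0,0,0,-0.07,0,0,0]}}

```text
time_s: 9.55
tcp_pos: [440.6, 69.1, 302.7]
ee_rot: [-0.0, 0.844, -0.537, 0.0]
wrist_force: [-0.4, 0.2, -2.6]
opening: 0.396
grasp_force: 35.0
```

```bash
cat > b.py <<'E'
from h import *
s=bot.get_state(); print(s["time_s"],np.round(s["tcp_pos"],1),np.round(s["ee_rot"],4),np.round(s["wrist_force"],1),round(s["opening"],3),s["grasp_force"])
tc=s["tcp_pos"]
q=vision.capture("side"); w=vision.capture("wrist"); tp=vision.capture("top")
for n,p in (("side",q),("wrist",w)):
    P,r,c=pts(p); hsv=cv2.cvtColor(p["image"],cv2.COLOR_RGB2HSV)[r,c].astype(int); C=np.array(p["world_from_camera"])[:3,3]
    b=(np.hypot(P[:,0]-tc[0],P[:,1]-tc[1])<30)&(hsv[:,0]>100)&(hsv[:,0]<130)&(hsv[:,1]>120)&(P[:,2]<tc[2]-30)
    B=P[b]
    if len(B)>20:
        # cylinder of 12 mm radius: fit axis by least squares (x,y linear in z)
        from scipy.optimize import least_squares
        f=lambda a: np.hypot(B[:,0]-a[0]-a[2]*(B[:,2]-tc[2]+100),B[:,1]-a[1]-a[3]*(B[:,2]-tc[2]+100))-12
        v=(B.mean(0)-C)[:2]; v/=np.linalg.norm(v); x0=np.r_[B.mean(0)[:2]+v*9,0,0]
        k=least_squares(f,x0,loss="soft_l1"); print(n,len(B),"axis at tcp-100:",np.round(k.x[:2],1),"tilt deg",np.round(np.degrees(k.x[2:]),1),"rms",np.sqrt(np.mean(k.fun**2)).round(1),"z",np.round(np.percentile(B[:,2],[2,98]),1))
for n,p in (("side",q),("top",tp),("wrist",w)):
    P,r,c=pts(p); hsv=cv2.cvtColor(p["image"],cv2.COLOR_RGB2HSV)[r,c].astype(int)
    f=(np.hypot(P[:,0]-460,P[:,1]-352)<70)&(hsv[:,0]>18)&(hsv[:,0]<35)&(hsv[:,1]>90)&(abs(P[:,2]-95)<5)
    if f.sum()>30:
        F=P[f]; g=least_squares(lambda a:np.hypot(F[:,0]-a[0],F[:,1]-a[1])-a[2],[461,353,30],loss="soft_l1").x; print(n,"ring",f.sum(),np.round(g,1),np.round(np.median(F[:,2]),1),"mec",cv2.minEnclosingCircle(F[:,:2].astype(np.float32)))
    fl=(np.hypot(P[:,0]-460,P[:,1]-354)<40)&(P[:,2]>60)&(P[:,2]<76); print(n,"floor pts",fl.sum())
    w_=(abs(P[:,0]-460)<75)&(abs(P[:,1]-354)<75)&(abs(P[:,2]-94)<3.5); 
    if w_.sum()>200: print(n,"block",cv2.minAreaRect(P[w_][:,:2].astype(np.float32)))
save(w,"w4");save(q,"s4")
E
python3 b.py
```

```text
9.55 [440.6  69.1 302.7] [-0.000e+00  8.435e-01 -5.371e-01  1.000e-04] [-0.4  0.2 -2.6] 0.396 34.971309390384704
side 243 axis at tcp-100: [437.8  71.4] tilt deg [ 0.6 -0.3] rms 1.8 z [182.7 247.8]
wrist 1116 axis at tcp-100: [439.5  70.7] tilt deg [-1.4  2.7] rms 2.7 z [193.6 247.8]
side ring 330 [461.1 356.9  31.4] 95.1 mec ((460.5373840332031, 357.6915588378906), 35.73565673828125)
side floor pts 402
side block ((460.68365478515625, 355.8539123535156), (110.2090072631836, 112.27886962890625), 15.140095710754395)
top ring 122 [461.1 355.6  31.4] 95.4 mec ((460.8686828613281, 356.2528381347656), 35.27628707885742)
top floor pts 152
top block ((460.0587158203125, 354.355224609375), (109.78507995605469, 111.15398406982422), 15.134113311767578)
wrist floor pts 0
```

The gauge is clear of the hook and hanging upright in the grip. Carrying it over the fixture.

>>> {"method": "step_arm", "body": {"steps": [-0.004,-0.002,0,0,-0.012,-0.007,0,0,-0.025,-0.014,0,0,-0.04,-0.0225,0,0,-0.056,-0.0315,0,0,-0.073,-0.041,0,0,-0.09,-0.0505,0,0,-0.107,-0.06,0,0,-0.124,-0.0695,0,0,-0.141,-0.079,0,0,-0.158,-0.0885,0,0,-0.175,-0.098,0,0,-0.191,-0.107,0,0,-0.206,-0.1155,0,0,-0.22,-0.1235,0,0,-0.232,-0.13,0,0,-0.241,-0.1355,0,0,-0.247,-0.139,0,0,-0.249,-0.14,0,0,-0.249,-0.14,0,0]}}

```text
time_s: 11.37
tcp_pos: [462.5, 353.7, 302.3]
ee_rot: [0.0, 0.843, -0.538, -0.0]
wrist_force: [-0.5, -1.4, -3.5]
opening: 0.395
grasp_force: 35.0
```

>>> {"method": "step_arm", "body": {"steps": [0,0,0,0,0,0,0,0,0,0,0,0,0,0,0,0,0,0,0,0,0,0,0,0]}}

```text
time_s: 11.87
tcp_pos: [462.5, 353.3, 302.7]
ee_rot: [-0.0, 0.843, -0.538, 0.0]
wrist_force: [0.6, 0.8, -2.9]
opening: 0.4
grasp_force: 35.0
```

```bash
python3 b.py
python3 - <<'E'
import cv2,numpy as np
a=cv2.imread("pics/w4.png"); b=cv2.imread("pics/s4.png")[270:420,230:390]
cv2.imwrite("pics/c4.png",np.hstack([a[:,:],cv2.resize(b,(240,420))]))
E
```

```text
11.8667 [462.5 353.3 302.7] [-1.000e-04  8.431e-01 -5.377e-01  0.000e+00] [ 0.6  0.8 -2.9] 0.4 34.97125435620546
side 366 axis at tcp-100: [459.7 355.9] tilt deg [ 0.2 -0.8] rms 2.0 z [183.4 247.7]
wrist 1219 axis at tcp-100: [461.2 355.2] tilt deg [-1.2  2.4] rms 2.7 z [193.7 247.9]
side ring 357 [460.9 356.1  31.8] 95.1 mec ((460.9273681640625, 356.8244934082031), 35.71517562866211)
side floor pts 366
side block ((460.6531066894531, 355.6766357421875), (110.30097198486328, 112.27014923095703), 15.239105224609375)
top ring 98 [461.1 356.   31.2] 95.0 mec ((461.0684509277344, 355.464111328125), 34.63337326049805)
top floor pts 95
top block ((460.3157653808594, 353.7724304199219), (109.85609436035156, 111.8936538696289), 15.229572296142578)
wrist ring 1047 [462.3 355.4  32. ] 95.7 mec ((462.74688720703125, 354.94952392578125), 35.82349395751953)
wrist floor pts 562
wrist block ((462.1205749511719, 354.96771240234375), (110.2131118774414, 110.68921661376953), 15.236833572387695)
```

View pics/c4.png

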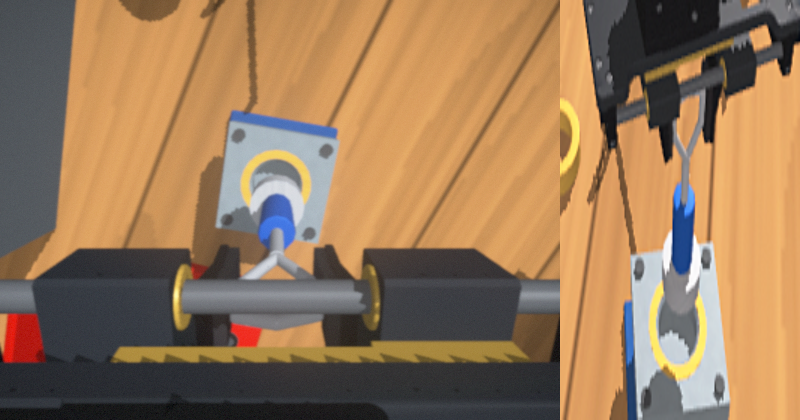

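The plug hangs at (275,195) just over the ring at (276,180). Both cameras agree on a correction of about +1.2 mm in x. I correct and lower to just above the mouth, then check.

>>> {"method": "step_arm", "body": {"steps": [0.0003,-0.0012,0.002,0,0.0003,-0.0012,0.007,0,0.0003,-0.0012,0.013,0,0.0003,-0.0012,0.02,0,0.0003,-0.0012,0.027,0,0.0003,-0.0012,0.034,0,0.0003,-0.0012,0.041,0,0.0003,-0.0012,0.047,0,0.0003,-0.0012,0.05,0,0.0003,-0.0012,0.051,0,0.0003,-0.0012,0.051,0,0.0003,-0.0012,0.051,0,0.0003,-0.0012,0.051,0]}}

```text
time_s: 13.1
tcp_pos: [464.0, 354.0, 252.1]
ee_rot: [-0.001, 0.843, -0.538, 0.0]
wrist_force: [0.7, 0.7, -4.1]
opening: 0.397
grasp_force: 35.0
```

```bash
python3 b.py
python3 - <<'E'
import cv2,numpy as np
a=cv2.imread("pics/w4.png")[70:340,140:420]; b=cv2.imread("pics/s4.png")[300:420,240:360]
cv2.imwrite("pics/c5.png",np.hstack([cv2.resize(a,(400,400),interpolation=2),cv2.resize(b,(400,400),interpolation=2)]))
E
```

```text
13.1 [464.  354.  252.1] [-5.000e-04  8.432e-01 -5.376e-01  1.000e-04] [ 0.7  0.7 -4.1] 0.397 34.97135370969772
side 327 axis at tcp-100: [461.  356.5] tilt deg [ 0.2 -0.7] rms 2.0 z [131.4 196.9]
wrist 1235 axis at tcp-100: [462.6 355.9] tilt deg [-1.1  2.4] rms 2.7 z [142.3 197.2]
side ring 318 [460.9 356.3  32.1] 95.1 mec ((460.9615478515625, 356.6979675292969), 35.75540542602539)
side floor pts 94
side block ((460.7037048339844, 355.92144775390625), (110.1140365600586, 111.48668670654297), 15.135409355163574)
top ring 97 [460.8 356.7  31.5] 95.4 mec ((459.8045349121094, 355.4769287109375), 35.232093811035156)
top floor pts 37
top block ((461.3784484863281, 350.05682373046875), (109.3963394165039, 104.6426773071289), 15.005985260009766)
wrist ring 1520 [462.3 355.6  32.1] 95.7 mec ((462.39422607421875, 354.7044677734375), 35.7357063293457)
wrist floor pts 323
wrist block ((462.26983642578125, 354.79315185546875), (110.35588073730469, 110.38594818115234), 15.141899108886719)
```

View pics/c5.png

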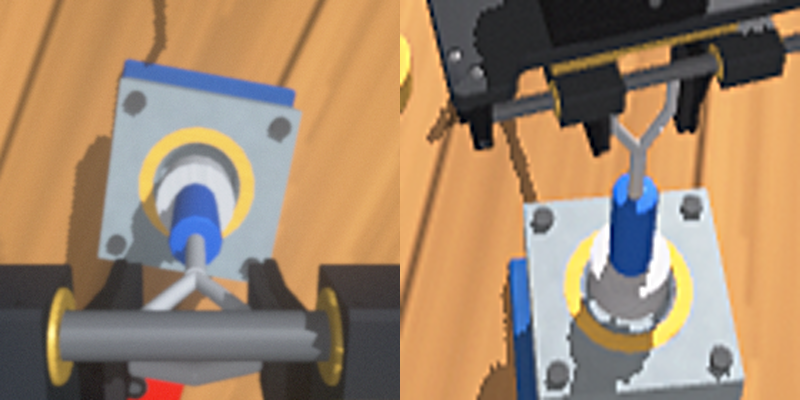

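The plug sits centred over the mouth in both views. I lower it slowly into the bore.

>>> {"method": "step_arm", "body": {"steps": [0,0,0.002,0,0,0,0.004,0,0,0,0.006,0,0,0,0.008,0,0,0,0.01,0,0,0,0.012,0,0,0,0.014,0,0,0,0.014,0,0,0,0.014,0]}}

```text
time_s: 14.0
tcp_pos: [463.7, 353.7, 237.4]
ee_rot: [0.0, 0.843, -0.538, -0.0]
wrist_force: [-0.1, 0.3, -2.7]
opening: 0.397
grasp_force: 35.0
```

>>> {"method": "step_arm", "body": {"steps": [0,0,0.002,0,0,0,0.004,0,0,0,0.006,0,0,0,0.008,0,0,0,0.01,0,0,0,0.011,0,0,0,0.012,0,0,0,0.012,0,0,0,0.012,0]}}

```text
time_s: 14.75
tcp_pos: [463.7, 353.8, 225.5]
ee_rot: [0.0, 0.843, -0.538, 0.0]
wrist_force: [0.4, 0.5, -3.2]
opening: 0.396
grasp_force: 35.0
```

>>> {"method": "step_arm", "body": {"steps": [0,0,0.0005,0,0,0,0.001,0,0,0,0.0015,0,0,0,0.002,0,0,0,0.0025,0,0,0,0.003,0,0,0,0.003,0,0,0,0.003,0]}}

```text
time_s: 15.42
tcp_pos: [463.7, 353.8, 222.5]
ee_rot: [0.0, 0.843, -0.538, -0.0]
wrist_force: [-0.1, -1.0, -2.6]
opening: 0.397
grasp_force: 35.0
```

>>> {"method": "step_arm", "body": {"steps": [0,0,0.0005,0,0,0,0.001,0,0,0,0.0015,0,0,0,0.002,0,0,0,0.002,0,0,0,0.002,0]}}

```text
time_s: 15.92
tcp_pos: [464.2, 354.0, 222.4]
ee_rot: [-0.001, 0.843, -0.537, 0.001]
wrist_force: [-1.9, -0.2, 4.9]
opening: 0.395
grasp_force: 35.0
```

```bash
python3 b.py | grep -E "axis|ring"
```

```text
side 308 axis at tcp-100: [460.8 356.2] tilt deg [ 0.3 -0.7] rms 2.2 z [102.7 167.4]
wrist 1195 axis at tcp-100: [462.5 355.7] tilt deg [-1.1  2.5] rms 2.7 z [112.5 167.6]
side ring 379 [460.8 356.6  31.8] 95.1 mec ((460.9434509277344, 356.4866027832031), 35.87352752685547)
top ring 101 [460.8 356.2  31.2] 95.1 mec ((461.1787414550781, 355.6512756347656), 34.99908447265625)
wrist ring 2024 [462.5 355.1  31.8] 95.7 mec ((462.5791931152344, 354.9308166503906), 35.913204193115234)
```

The handle bottom reads 102.7 mm and the floor took the load, so the gauge is home. Releasing, then straight up.

>>> {"method": "step_arm", "body": {"steps": [0,0,-0.001,0,0,0,-0.001,0,0,0,-0.001,0,0,0,-0.001,0,0,0,-0.001,0,0,0,-0.001,0,0,0,-0.001,0,0,0,-0.001,0], "fingers": 0.9}}

```text
time_s: 16.73
tcp_pos: [463.8, 353.8, 221.5]
ee_rot: [0.0, 0.843, -0.538, 0.0]
wrist_force: [-0.9, -0.4, 0.7]
opening: 0.875
grasp_force: 0.0
```

>>> {"method": "step_arm", "body": {"steps": [0,0,-0.01,0,0,0,-0.03,0,0,0,-0.055,0,0,0,-0.08,0,0,0,-0.105,0,0,0,-0.125,0,0,0,-0.14,0,0,0,-0.15,0,0,0,-0.15,0,0,0,-0.15,0]}}

```text
time_s: 17.57
tcp_pos: [463.6, 353.8, 371.6]
ee_rot: [-0.0, 0.843, -0.538, -0.0]
wrist_force: [-0.0, 0.5, 0.5]
opening: 0.899
grasp_force: 0.0
```

```bash
sed -i 's/tc=s\["tcp_pos"\]/tc=np.array([461,355,222.])/' b.py; python3 b.py | grep -vE "block|floor"
python3 - <<'E'
from h import *
p=vision.capture("side")
for t in ["gauge_grip","spare_grip","jar","wrench","bush"]:
    for d in spotter.silhouettes(p,t)[:3]:
        P,r,c=pts(p,d["mask"]); print(t,round(d["confidence"],2),np.round(d["point"]),np.round(np.median(P,0)))
E
python3 - <<'E'
import cv2,numpy as np
a=cv2.imread("pics/w4.png"); b=cv2.imread("pics/s4.png")[90:420,180:400]
cv2.imwrite("pics/c6.png",np.hstack([cv2.resize(a,(450,400)),cv2.resize(b,(340,500))[:400]]) if 0 else np.hstack([cv2.resize(a,(450,500)),cv2.resize(b,(340,500))]))
E
```

```text
17.5667 [463.6 353.8 371.6] [-2.000e-04  8.432e-01 -5.376e-01 -2.000e-04] [-0.   0.5  0.5] 0.899 0.0
side 305 axis at tcp-100: [460.7 356.3] tilt deg [ 0.5 -1. ] rms 2.1 z [102.2 167.1]
wrist 366 axis at tcp-100: [462.7 355.1] tilt deg [-2.3  4.6] rms 2.7 z [119.3 167.6]
side ring 387 [460.9 356.4  31.9] 95.1 mec ((460.5107421875, 356.2644348144531), 36.298606872558594)
top ring 113 [460.8 355.7  31.3] 94.8 mec ((460.8722229003906, 355.8005065917969), 35.03742980957031)
wrist ring 963 [462.4 355.2  31.7] 95.7 mec ((462.6293640136719, 355.0105285644531), 35.82331466674805)
jar 0.67 [204. 254.] [777.  43.  56.]
bush 0.73 [226. 316.] [673. 203.  27.]
bush 0.34 [367. 184.] [ 362. -445.    7.]
```

View pics/c6.png

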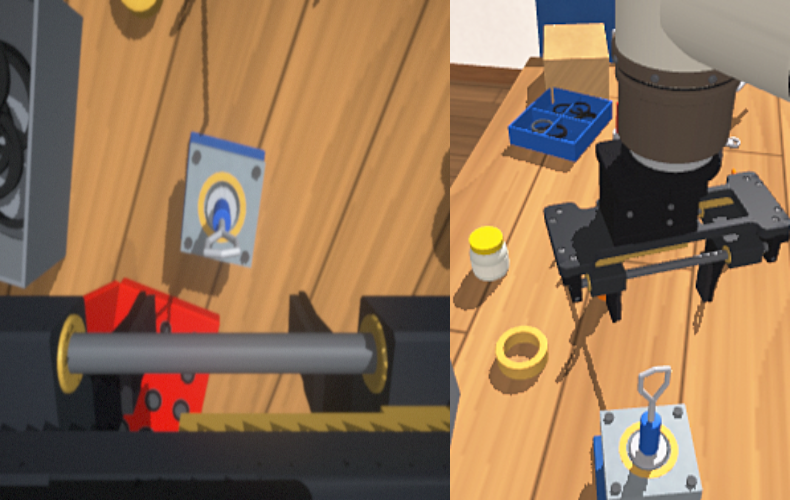

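The gauge stands upright and fully home in the bush, the gripper is clear of it, and the jar and bush have not moved. Handing in.

```bash
python3 -c "
from bench import bot
print(bot.job_done())"
```

```text
the job is handed in; nothing more can be done
None
```

The blue-handled gauge is off its hook and standing upright, fully home on the floor of the bush's bore; I let go only once it was home and handed the job in at about 17.6 s. The jar and loose bush stayed put; I never went near the red gauge and wrench, but the arm hid them from the final check.

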